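Hang the card bin on the packing-bench rail

TASK

Pick up the blue hook-on bin by its black grip fin, hook it onto the horizontal rail at the yellow mark, then slide it along the rail, without lifting it off, until its hook is centred on the blue mark. Leave it hanging freely there, and do not shift the white bin that already hangs on the rail, the bottle or the roll of tape.

Things in the scene. Friction and masses are not known exactly. Their poses are not given: they have to be found in the camera images.
- blue_carrier: The bin to hang, standing on the bench: open blue plastic bin, 90 (x) x 64 (y) mm, 45 mm high, with cards fixed in it and a rigid steel C-shaped hook above, 0.25 to 0.5 kg, 183 mm high in all. Origin: centre of the bin's underside, z up. The hook, 14 mm thick in y, has a post at x = -39 mm rising from the bin, an arm over the middle, and a tip at x = 14 to 22 mm pointing down.
- blue_carrier_hook (a point): Seat point of the blue bin's hook, 125 mm above the bin's origin: it lies on the rail's axis when the bin hangs fully seated (inverted V seat, mouth 28 mm wide). The tip ends 25 mm below this point, the bin's rim is 80 mm below it; the +x side between them is open, and there the rail enters.
- blue_carrier_grip (a point): Middle of the black grip fin on top of the hook, 42 mm above the seat point, 167 mm above the bin's origin: 30 mm (x) by 14 mm (y), 36 mm high, to be pinched from above across its 14 mm.
- rail: Fixed rail stand: a horizontal steel bar, 16 mm in diameter, 740 mm long, its axis 200 mm above the bench, between two grey posts (20 mm square, 220 mm high). Origin: on the bench under the middle of the bar; y along the bar, x square to it, away from the robot.
- rail_mid (a point): Middle of the bar, on its axis, 200 mm above the bench; axes as the rail's.
- yellow_mark: Yellow sleeve on the bar, 36 mm long and flush with it, with a small yellow plate 36 mm wide hanging to 20 mm below the axis (the hook clears it): where bins are hooked on. Origin: its middle, on the bar's axis; y along the bar.
- blue_mark: Blue sleeve on the bar, like the yellow one: where the bin must end. Origin: its middle, on the bar's axis; y along the bar.
- white_carrier: Bystander already hanging from the bar towards its +y end: a white bin with a hook and grey grip fin, same shape and frame as the blue one.
- white_carrier_hook (a point): The seat point of the white bin's hook, as on the blue bin.
- bottle: Bystander: white bottle with a black cap, 66 mm in diameter, 190 mm high, standing on the bench. Origin: centre of its underside.
- tape_roll: Bystander: brown roll of packing tape lying flat, 100 mm across, 48 mm high, hole 76 mm. Origin: centre of its underside.
Things that resemble listed ones, but are neither listed nor needed, are in the scene too. Of the things that look like the blue_carrier, the larger one is meant.

How it is judged (in metres and radians):
On the way, in this order (a step that is already met when the one before it is completed fails the run):
1. The blue bin's hook is over the rail and seated at the yellow mark (hook centre within 30 mm of the mark's middle, seat point within 8 mm of the bar's axis in height, 10 mm sideways) (x of blue_carrier_hook in the frame of rail_mid between -0.01 and 0.01 m and z of blue_carrier_hook in the frame of rail_mid between -0.008 and 0.008 m and horizontal distance between blue_carrier_hook and yellow_mark below 0.03 m), for 0.2 s.
2. The blue bin, still hooked on the rail, has been slid to the blue mark (within 15 mm of its middle) (x of blue_carrier_hook in the frame of rail_mid between -0.01 and 0.01 m and z of blue_carrier_hook in the frame of rail_mid between -0.008 and 0.008 m and horizontal distance between blue_carrier_hook and blue_mark below 0.015 m), for 0.2 s.
At the end, for the whole second after the job is handed in: The blue bin hangs at rest from the rail, its hook's seat point within 15 mm of the blue mark's middle along the bar, within 8 mm of the bar's axis in height and 10 mm sideways, the bin within 0.2 rad of upright, slower than 0.03 m/s, its weight on the bar (all of step 2 and angle between blue_carrier's own z axis and vertical below 0.2 rad and linear speed of blue_carrier below 0.03 m/s and contact force between blue_carrier and rail above 1 N); the robot touches nothing.
It fails at once if The blue bin is hooked on or lifted off the rail away from the yellow mark (over the bar, hook raised more than 30 mm from its seat, more than 60 mm from the yellow mark) (horizontal distance between blue_carrier_hook and yellow_mark above 0.06 m and x of blue_carrier_hook in the frame of rail_mid between -0.022 and 0.022 m and y of blue_carrier_hook in the frame of rail_mid between -0.36 and 0.36 m and z of blue_carrier_hook in the frame of rail_mid between 0.03 and 0.1 m).
It fails at once if The white bin is shifted more than 25 mm (distance of white_carrier_hook from where it was at the start of the episode above 0.025 m).
It fails at once if The bottle is shifted more than 25 mm (distance of bottle from where it was at the start of the episode above 0.025 m).
It fails at once if The tape roll is shifted more than 25 mm (distance of tape_roll from where it was at the start of the episode above 0.025 m).
It also fails if it takes over 53 s, if anything falls off the work surface, if the arm or the gripper's body presses on something with over 40 N, if the wrist force passes 120 N, or if a joint passes its speed limit or range.

ROBOT

A 6-joint arm with a two-finger parallel gripper is mounted at the origin on the work surface. World frame = base frame: x ahead of the robot, y to its left, z up, the work surface at z = 0. Lengths are in mm, angles in rad, forces in N, time in s.
With the tool pointing down it reaches from about 275 to 850 mm from the base axis. Payload 5.2 kg.
Tool frame: the origin (TCP) lies at the very end of the fingers, on their centre line; the grasp point (between the pads) lies 19 mm behind it; z points along the fingers, y is the line along which they close (so a half turn about z gives the same grasp; the last joint's range is limited). The gripper opens to 85 mm and grips with 20 to 120 N. Pads are 22 mm wide; open, the fingers measure 114 mm over their backs; the gripper's body (76 mm by 85 mm) begins 54 mm behind the grasp point. The pads swing forward as they close: fully open they stand 13 mm farther back than shut.
Start: joints at [1.124, 0.259, 1.535, -0, 1.348, -0.203], TCP at [132.743, 533.745, 199.41] pointing down, gripper open.
Joint ranges: [-3.14, 3.14], [-0.91, 2.08], [0.19, 2.58], [-1.22, 4.36], [0.22, 2.71], [-3.12, 3.12]. Speed limits (rad/s): [2.57, 2.57, 3.14, 3.14, 3.14, 3.14].

INTERFACE

Orientations are given as a 3x3 rotation matrix whose columns are the frame's x, y, z axes.
In Python, from station import ctrl gives the robot as it stands.
- The arm moves only by the tool drive_tool, never from a script. Its argument "steps" is a list of rows, each an object with "slide": the shift along the tool's x, y, z in m, a list of three; "turn": the turn, a rotation vector about the tool's x, y, z in rad, a list of three; "jaw": the finger opening in m, from 0 to 0.0854. In form: [{"slide": [tx, ty, tz], "turn": [ax, ay, az], "jaw": jaw}, ...]. A call has 1 to 8 rows; each row is the pose to reach, as a shift and turn from the pose commanded when the call began, along the tool's axes at that moment; what a row does not reach only later rows make up. A row lasts 1/10 s, in which the tool goes at most 50 mm and 8.59 degrees, less where a joint would pass 70% of its speed; a pose out of reach is approached as far as the arm can. A call with a gripper value outside its range is refused whole. The fingers move at their own pace and stop on an object; "squeeze" is the grip in N (left out, the last holds). Time passes only in rows, so rows that repeat a pose let the fingers close. It gives the time, the measured TCP pose, the force, the opening and the grip force at its end, in the units of the state.
- ctrl.get_obs(): the state, without advancing time (a new reading comes with each control period).
- ctrl.capture(name): name is "side" or "top" or "wrist"; returns the picture (384x512x3 uint8, red, green, blue); there is no depth.
- ctrl.camera_params(name): a dict with "mtx" (3x3 intrinsics, pixels), "R" (3x3) and "t" (3): a world point X has camera coordinates R X + t; the wrist camera has in their place "tool_from_camera" (4x4, takes a point from camera to tool coordinates, whose origin is the TCP and whose axes are the flange's). Camera axes: x right, y down, z forward; pixel columns grow to the right and rows downward; lengths in mm; the calibration is good to about 2 mm. A picture is of the moment at which its call begins: read the wrist's pose just before it. camera_params takes no time and is no camera call.
- ctrl.job_done(): hands the job in; it is judged then, once.
The state is a dict: "clock": time; "joint_positions": joint angles; "qvel": joint speeds; "joint_torque": joint torques, N m; "tcp_pos": TCP position; "orientation": TCP orientation; "wrist_force": force on the tool from outside, world axes, zero at the start; "moment": the same for the moment, N m; "opening": opening from 0.0 (shut) to 1.0 (fully open); "gripper_force": force on a finger pad.
Only numpy, scipy, OpenCV 4.12 (cv2) and the standard library are available. Lean on these libraries where they do the work, as an engineer would, in place of code of your own. Each camera call takes 0.05 s, during which the arm holds its last target. There are 200 camera calls.

## Working session

There is one attempt and no reset: what is moved stays moved. The work goes in short steps, Python scripts to look and compute and a tool call to move; the robot and the scene stay as the last step left them, time stands still between calls to the robot, and variables do not carry over. Pictures are saved under pics/ and viewed, at most 10 in all, crops included, and the job is handed in when it is done.

Besides the shell and the picture viewer there is one more tool, called after "Emit:" by a JSON object that holds its "fn" and its "kwargs", one argument or row to a line. drive_tool: Moves the arm, as the interface text tells. Its arguments: {"type":"object","properties":{"steps":{"type":"array"},"squeeze":{"type":"number"}},"required":["steps"]}

```bash
mkdir -p pics; python3 - <<'E'
from station import ctrl
import cv2,numpy as np
np.set_printoptions(precision=4,suppress=True)
for n in("side","top"):
    cv2.imwrite(f"pics/{n}0.png",cv2.cvtColor(ctrl.capture(n),cv2.COLOR_RGB2BGR)); print(n,ctrl.camera_params(n))
o=ctrl.get_obs();print(o["clock"],o["tcp_pos"],o["orientation"],o["wrist_force"])
E
```

```text
side {'mtx': array([[388.4561,   0.    , 258.7961],
       [  0.    , 388.4561, 196.9908],
       [  0.    ,   0.    ,   1.    ]]), 'R': array([[-0.7314, -0.682 , -0.0002],
       [-0.5124,  0.5497, -0.6597],
       [ 0.45  , -0.4824, -0.7515]]), 't': array([394.6894, 375.4429, 807.6965])}
top {'mtx': array([[386.4411,   0.    , 257.9402],
       [  0.    , 386.4411, 191.8452],
       [  0.    ,   0.    ,   1.    ]]), 'R': array([[-0.0141, -0.9998, -0.0123],
       [-0.9924,  0.0155, -0.1222],
       [ 0.1224,  0.0105, -0.9924]]), 't': array([  35.5383,  578.9051, 1002.8367])}
0.1 [132.4782 533.2453 198.6556] [[-0.9704  0.2414 -0.0008]
 [ 0.2414  0.9704 -0.0015]
 [ 0.0004 -0.0017 -1.    ]] [ 0.1771 -0.0769  0.0493]
```

View pics/side0.png

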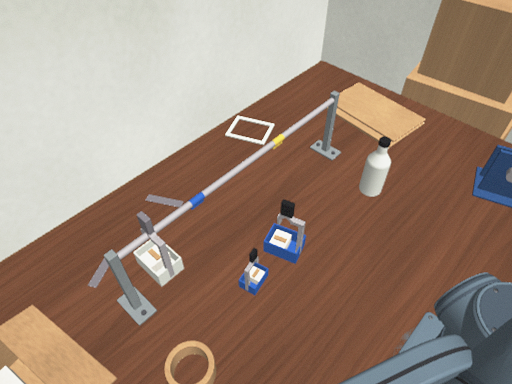

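View pics/top0.png

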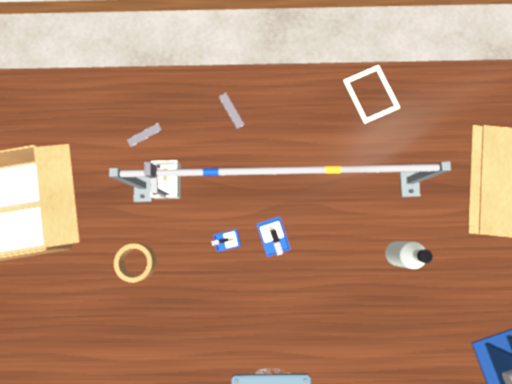

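The side view shows the large blue bin at (285,243) with its black fin at (288,208). The rail's yellow sleeve is at (279,141), the blue sleeve at (197,200), and the white bin is near (158,258). In the top view the large bin is at (273,237), yellow at (333,170), blue at (210,172), and the white bin at (165,178). The bin's post is on the robot side, so its mouth faces the rail.

```bash
cat > h.py <<'E'
import cv2,numpy as np
from station import ctrl
np.set_printoptions(precision=2,suppress=True)
def cam(n):
    p=ctrl.camera_params(n)
    if n!="wrist": return p["mtx"],p["R"],p["t"]
    o=ctrl.get_obs();T=np.eye(4);T[:3,:3]=o["orientation"];T[:3,3]=o["tcp_pos"]
    M=np.linalg.inv(T@p["tool_from_camera"]);return p["mtx"],M[:3,:3],M[:3,3]
def ray(c,uv):
    K,R,t=c;d=R.T@np.linalg.inv(K)@np.array([uv[0],uv[1],1.]);return -R.T@t,d/np.linalg.norm(d)
def plane(c,uv,z):
    o,d=ray(c,uv);return o+d*(z-o[2])/d[2]
def tri(obs):
    A=np.zeros((3,3));b=np.zeros(3);L=[]
    for c,uv in obs:
        o,d=ray(c,uv);P=np.eye(3)-np.outer(d,d);A+=P;b+=P@o;L.append((o,d))
    X=np.linalg.solve(A,b);return X,[np.linalg.norm(np.cross(X-o,d)) for o,d in L]
def blobs(mask,box,amin=8):
    m=np.zeros_like(mask);x0,y0,x1,y1=box;m[y0:y1,x0:x1]=mask[y0:y1,x0:x1]
    n,l,s,ce=cv2.connectedComponentsWithStats(m)
    r=[(s[i,4],ce[i],l==i) for i in range(1,n) if s[i,4]>=amin];return sorted(r,key=lambda q:-q[0])
def hsv(im,lo,hi):return cv2.inRange(cv2.cvtColor(im,cv2.COLOR_RGB2HSV),np.array(lo),np.array(hi))
YEL=((22,120,120),(34,255,255));BLU=((100,120,60),(125,255,255));BLK=((0,0,0),(180,255,50))
E
python3 - <<'E'
from h import *
im={n:cv2.cvtColor(cv2.imread(f"pics/{n}0.png"),cv2.COLOR_BGR2RGB) for n in("side","top")}
C={n:cam(n) for n in im}
box={"yel":(YEL,(260,120,300,160),(315,155,350,185)),"blue":(BLU,(180,185,212,215),(195,160,225,185)),
"fin":(BLK,(275,195,300,222),(262,222,292,250)),"bin":(BLU,(258,218,312,266),(252,212,296,262))}
for k,(c,bs,bt) in box.items():
    r=[blobs(hsv(im[n],*c),b) for n,b in(("side",bs),("top",bt))]
    print(k,[[(a,m) for a,m,_ in q[:3]] for q in r])
    X,e=tri([(C["side"],r[0][0][1]),(C["top"],r[1][0][1])]);print("  ",X,e)
    if k in("fin","bin"):
        for n,q in zip(("side","top"),r):
            m=np.uint8(sum(z[2] for z in q)>0); pts=np.argwhere(m)[:,::-1]
            print(n,cv2.minAreaRect(pts.astype(np.float32)))
            if n=="top":
                w=np.array([plane(C[n],p,45 if k=="bin" else 185)[:2] for p in pts],np.float32);print("rect",cv2.minAreaRect(w))
a=np.vstack([cv2.resize(im["side"][190:270,180:320],(784,448),interpolation=cv2.INTER_CUBIC)]) 
b=cv2.resize(im["top"][155:265,195:355],(784,539),interpolation=cv2.INTER_CUBIC)
cv2.imwrite("pics/c1.png",b[...,::-1])
E
```

```text
yel [[(np.int32(86), array([278.06, 139.98]))], [(np.int32(108), array([332.51, 169.25]))]]
   [ 607.92 -145.36  198.8 ] [np.float64(0.5462684396187927), np.float64(0.5462684396186386)]
blue [[(np.int32(133), array([196.85, 199.53]))], [(np.int32(96), array([209.92, 171.68]))]]
   [605.99 132.93 200.92] [np.float64(1.2358059961403323), np.float64(1.2358059961403383)]
fin [[(np.int32(178), array([287.13, 208.48]))], []]Traceback (most recent call last):
  File "<stdin>", line 9, in <module>
IndexError: list index out of range
```

```bash
python3 - <<'E'
from h import *
im={n:cv2.cvtColor(cv2.imread(f"pics/{n}0.png"),cv2.COLOR_BGR2RGB) for n in("side","top")}
C={n:cam(n) for n in im}
s=blobs(hsv(im["side"],*BLK),(275,195,300,222))[0]
t=blobs(hsv(im["top"],(0,0,0),(180,110,80)),(262,222,292,252))
print([(a,m) for a,m,_ in t], plane(C["side"],s[1],167))
if t: print(tri([(C["side"],s[1]),(C["top"],t[0][1])]))
pts=np.argwhere(sum(z[2] for z in blobs(hsv(im["top"],*BLU),(252,212,296,262))))[:,::-1]
w=np.array([plane(C["top"],p,45)[:2] for p in pts],np.float32);print("rim",cv2.minAreaRect(w))
for n,bx in(("white fin",(140,158,165,182)),): print([plane(C["top"],(x,170),185) for x in(148,165)])
print(ctrl.camera_params("wrist"))
b=cv2.resize(im["top"][155:265,195:355],(784,539),interpolation=cv2.INTER_CUBIC)
cv2.imwrite("pics/c1.png",b[...,::-1])
E
```

```text
[(np.int32(38), array([274.5 , 235.76]))] [457.87  -7.78 167.  ]
(array([460.43, -11.4 , 161.68]), [np.float64(0.09409626936002079), np.float64(0.09409626936001934)])
rim ((460.5619812011719, -10.70068359375), (88.23886108398438, 62.51300048828125), 17.423295974731445)
[array([616.07, 279.97, 185.  ]), array([615.42, 240.37, 185.  ])]
{'mtx': array([[333.56,   0.  , 255.52],
       [  0.  , 333.56, 191.71],
       [  0.  ,   0.  ,   1.  ]]), 'tool_from_camera': array([[  -0.  ,   -0.95,   -0.32,   81.06],
       [   1.  ,    0.  ,   -0.  ,    0.39],
       [   0.  ,   -0.32,    0.95, -174.46],
       [   0.  ,    0.  ,    0.  ,    1.  ]])}
```

View pics/c1.png

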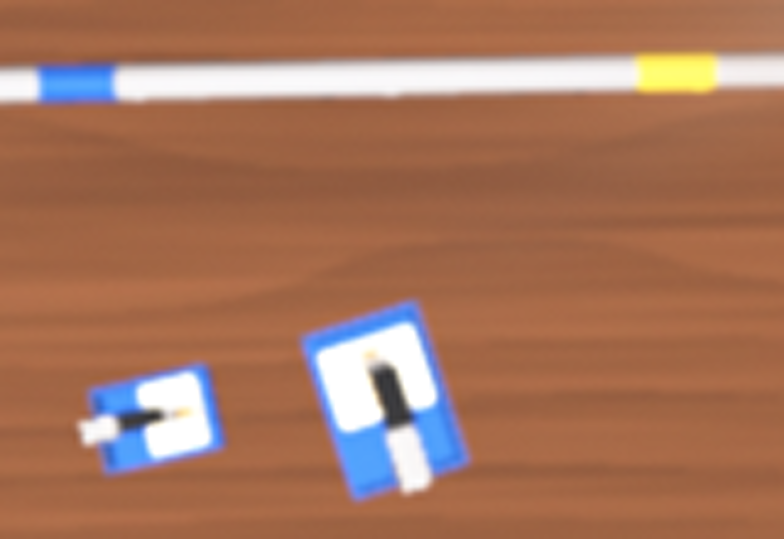

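The crop shows the large bin's fin in line with its post, with the mouth facing the rail. The fin measures (460,-11) and the bin's yaw is about 17.4°. I'll move over the fin now.

Emit:
{"fn": "drive_tool", "kwargs": {
  "steps": [
    {"slide":[-0.02,-0.02,-0.045],"turn":[0,0,0],"jaw":0.0854},
    {"slide":[-0.45,-0.45,-0.05],"turn":[0,0,-0.548],"jaw":0.0854},
    {"slide":[-0.45,-0.45,-0.05],"turn":[0,0,-0.548],"jaw":0.0854},
    {"slide":[-0.45,-0.45,-0.05],"turn":[0,0,-0.548],"jaw":0.0854},
    {"slide":[-0.45,-0.45,-0.05],"turn":[0,0,-0.548],"jaw":0.0854},
    {"slide":[-0.45,-0.45,-0.05],"turn":[0,0,-0.548],"jaw":0.0854},
    {"slide":[-0.45,-0.45,-0.05],"turn":[0,0,-0.548],"jaw":0.0854},
    {"slide":[-0.45,-0.45,-0.05],"turn":[0,0,-0.548],"jaw":0.0854}
  ]
}}

```text
clock: 0.9
tcp_pos: [315.7, 229.9, 245.9]
orientation: [[-0.954, -0.3, 0.0], [-0.3, 0.954, 0.0], [-0.0, 0.0, -1.0]]
wrist_force: [1.6, -0.1, 0.5]
opening: 1.003
gripper_force: 0.0
```

```bash
python3 - <<'E'
from h import *
o=ctrl.get_obs();print(o["clock"],o["tcp_pos"],o["orientation"])
d=np.array([460.5,-11,250])-o["tcp_pos"];print(o["orientation"].T@d, np.degrees(np.arctan2(o["orientation"][1,1],o["orientation"][0,1])))
E
```

```text
0.9 [315.67 229.86 245.92] [[-0.95 -0.3   0.  ]
 [-0.3   0.95  0.  ]
 [-0.    0.   -1.  ]]
[ -65.84 -273.24   -4.08] 107.4707501635899
```

Emit:
{"fn": "drive_tool", "kwargs": {
  "steps": [
    {"slide":[-0.062,-0.26,0],"turn":[0,0,0],"jaw":0.0854},
    {"slide":[-0.062,-0.26,0],"turn":[0,0,0],"jaw":0.0854},
    {"slide":[-0.062,-0.26,0],"turn":[0,0,0],"jaw":0.0854},
    {"slide":[-0.062,-0.26,0],"turn":[0,0,0],"jaw":0.0854},
    {"slide":[-0.062,-0.26,0],"turn":[0,0,0],"jaw":0.0854},
    {"slide":[-0.062,-0.26,0],"turn":[0,0,0],"jaw":0.0854},
    {"slide":[-0.062,-0.26,0],"turn":[0,0,0],"jaw":0.0854},
    {"slide":[-0.062,-0.26,0],"turn":[0,0,0],"jaw":0.0854}
  ]
}}

```text
clock: 1.7
tcp_pos: [451.7, 2.7, 245.5]
orientation: [[-0.954, -0.299, -0.002], [-0.299, 0.954, 0.001], [0.001, 0.002, -1.0]]
wrist_force: [0.4, 0.8, -0.7]
opening: 1.001
gripper_force: 0.0
```

```bash
python3 - <<'E'
from h import *
o=ctrl.get_obs();print(o["clock"],o["tcp_pos"])
c=cam("wrist");im=ctrl.capture("wrist");cv2.imwrite("pics/w1.png",im[...,::-1])
b=blobs(hsv(im,*BLK),(0,0,512,384),60);print([(a,m,plane(c,m,185)) for a,m,_ in b[:6]])
E
```

```text
1.7 [451.71   2.74 245.53]
[(np.int32(1556), array([367.02, 300.82]), array([512.8 , 119.21, 185.  ])), (np.int32(495), array([140.42, 314.02]), array([582.17, -58.35, 185.  ])), (np.int32(367), array([483.98, 361.65]), array([540.88, 244.66, 185.  ])), (np.int32(181), array([358.24, 200.99]), array([433.14,  77.62, 185.  ])), (np.int32(157), array([236.43, 177.9 ]), array([443.16, -14.59, 185.  ])), (np.int32(154), array([149.69, 279.92]), array([547.06, -57.65, 185.  ]))]
```

View pics/w1.png

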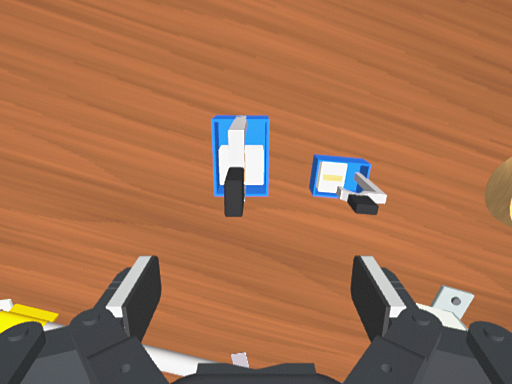

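The wrist view shows the large bin with its fin at about (234,192). The fin's far top edge is near row 216, the small bin is to its right, and the fingers are clear.

Emit:
{"fn": "drive_tool", "kwargs": {
  "steps": [
    {"slide":[-0.003,-0.01,-0.03],"turn":[0,0,0],"jaw":0.0854},
    {"slide":[-0.003,-0.01,-0.05],"turn":[0,0,0],"jaw":0.0854},
    {"slide":[-0.003,-0.01,-0.05],"turn":[0,0,0],"jaw":0.0854},
    {"slide":[-0.003,-0.01,-0.05],"turn":[0,0,0],"jaw":0.0854}
  ]
}}

```text
clock: 2.15
tcp_pos: [457.7, -5.1, 296.0]
orientation: [[-0.953, -0.302, 0.001], [-0.302, 0.953, 0.0], [-0.001, -0.0, -1.0]]
wrist_force: [-1.0, 0.2, -0.2]
opening: 1.0
gripper_force: 0.0
```

```bash
cat > fin.py <<'E'
from h import *
def fin(im,box):
    m=hsv(im,(0,0,0),(180,255,75));b=blobs(m,box,60)[0][2]
    ys,xs=np.nonzero(b);r=ys.max();rows=[(y,xs[ys==y].min(),xs[ys==y].max()) for y in(ys.min()+3,(ys.min()+r)//2,r-3)]
    return b.sum(),ys.min(),r,rows
E
python3 - <<'E'
from fin import *
im1=cv2.imread("pics/w1.png")[...,::-1].copy()
class O:pass
c=cam("wrist");o=ctrl.get_obs();im2=ctrl.capture("wrist");cv2.imwrite("pics/w2.png",im2[...,::-1])
# camera 1 pose
T=np.eye(4);T[:3,:3]=[[-.954,-.299,-.002],[-.299,.954,.001],[.001,.002,-1]];T[:3,3]=[451.71,2.74,245.53]
p=ctrl.camera_params("wrist");M=np.linalg.inv(T@p["tool_from_camera"]);c1=(p["mtx"],M[:3,:3],M[:3,3])
print(o["clock"],o["tcp_pos"],o["orientation"])
E1=[]
for cc,im in((c1,im1),(c,im2)):
    a=fin(im,(200,120,300,260));print(a)
    y,l,r=a[3][2];e=((l+r)/2,a[2]+.5);E1.append((cc,e));print(plane(cc,e,185))
X,e=tri(E1);print("far top edge",X,e)
th=np.radians(17.4);print("fin centre",X-15*np.array([np.cos(th),np.sin(th),0]))
b=hsv(im2,*BLU);bb=blobs(b,(180,80,310,260),300)[0][2]
pts=np.argwhere(bb)[:,::-1];w=np.array([plane(c,q,45)[:2] for q in pts],np.float32);print("rim",cv2.minAreaRect(w))
for im,cc,bx in((im2,c,(0,200,140,384)),):
    for a,m,_ in blobs(hsv(im,*YEL),bx,30)[:2]: print("yel",a,m,plane(cc,m,200))
E
```

```text
2.15 [457.73  -5.12 296.01] [[-0.95 -0.3   0.  ]
 [-0.3   0.95  0.  ]
 [-0.   -0.   -1.  ]]
(np.int64(862), np.int64(168), np.int64(215), [(np.int64(171), np.int64(228), np.int64(243)), (np.int64(191), np.int64(225), np.int64(243)), (np.int64(212), np.int64(225), np.int64(242))])
[472.38  -8.46 185.  ]
(np.int64(538), np.int64(152), np.int64(190), [(np.int64(155), np.int64(242), np.int64(253)), (np.int64(171), np.int64(240), np.int64(254)), (np.int64(187), np.int64(240), np.int64(254))])
[472.62  -8.63 185.  ]
far top edge [473.55  -8.36 182.15] [np.float64(0.059472432840927424), np.float64(0.05947243284090759)]
fin centre [459.24 -12.85 182.15]
rim ((458.9498291015625, -13.349678039550781), (91.88468933105469, 63.645503997802734), 17.552675247192383)
yel 1018 [ 66.12 282.16] [ 605.91 -145.24  200.  ]
```

Emit:
{"fn": "drive_tool", "kwargs": {
  "steps": [
    {"slide":[0.001,-0.008,0.03],"turn":[0,0,0],"jaw":0.0854},
    {"slide":[0.001,-0.008,0.06],"turn":[0,0,0],"jaw":0.0854},
    {"slide":[0.001,-0.008,0.09],"turn":[0,0,0],"jaw":0.0854},
    {"slide":[0.001,-0.008,0.09],"turn":[0,0,0],"jaw":0.0854},
    {"slide":[0.001,-0.008,0.09],"turn":[0,0,0],"jaw":0.0854}
  ]
}}

```text
clock: 2.7
tcp_pos: [459.0, -13.9, 205.6]
orientation: [[-0.954, -0.3, -0.002], [-0.3, 0.954, 0.001], [0.002, 0.001, -1.0]]
wrist_force: [0.4, 0.5, 0.3]
opening: 1.0
gripper_force: 0.0
```

Emit:
{"fn": "drive_tool", "kwargs": {
  "steps": [
    {"slide":[0,0.001,0.025],"turn":[0,0,0],"jaw":0.0854},
    {"slide":[0,0.001,0.052],"turn":[0,0,0],"jaw":0.0854},
    {"slide":[0,0.001,0.052],"turn":[0,0,0],"jaw":0.0854},
    {"slide":[0,0.001,0.052],"turn":[0,0,0],"jaw":0.0},
    {"slide":[0,0.001,0.052],"turn":[0,0,0],"jaw":0.0},
    {"slide":[0,0.001,0.052],"turn":[0,0,0],"jaw":0.0},
    {"slide":[0,0.001,0.052],"turn":[0,0,0],"jaw":0.0},
    {"slide":[0,0.001,0.052],"turn":[0,0,0],"jaw":0.0}
  ],
  "squeeze": 60
}}

```text
clock: 3.5
tcp_pos: [459.8, -13.6, 154.6]
orientation: [[-0.954, -0.3, 0.001], [-0.3, 0.954, -0.0], [-0.001, -0.001, -1.0]]
wrist_force: [-0.2, -0.7, -0.1]
opening: 0.146
gripper_force: 0.0
```

Emit:
{"fn": "drive_tool", "kwargs": {
  "steps": [
    {"slide":[0,0,0],"turn":[0,0,0],"jaw":0.0},
    {"slide":[0,0,0],"turn":[0,0,0],"jaw":0.0},
    {"slide":[0,0,0],"turn":[0,0,0],"jaw":0.0},
    {"slide":[0,0,0],"turn":[0,0,0],"jaw":0.0}
  ],
  "squeeze": 60
}}

```text
clock: 3.9
tcp_pos: [459.4, -13.5, 153.9]
orientation: [[-0.954, -0.3, -0.0], [-0.3, 0.954, 0.0], [0.0, 0.0, -1.0]]
wrist_force: [-0.6, 0.0, -0.1]
opening: -0.001
gripper_force: 0.0
```

The opening reads fully shut, so the fin was missed. I'll look.

```bash
python3 - <<'E'
from h import *
print(ctrl.get_obs()["clock"])
w=ctrl.capture("wrist");s=ctrl.capture("side")
a=cv2.resize(w[60:384,100:412],(400,415));b=cv2.resize(s[150:290,220:355],(400,415),interpolation=cv2.INTER_CUBIC)
cv2.imwrite("pics/g1.png",np.hstack([a,b])[...,::-1])
E
```

```text
3.9
```

View pics/g1.png

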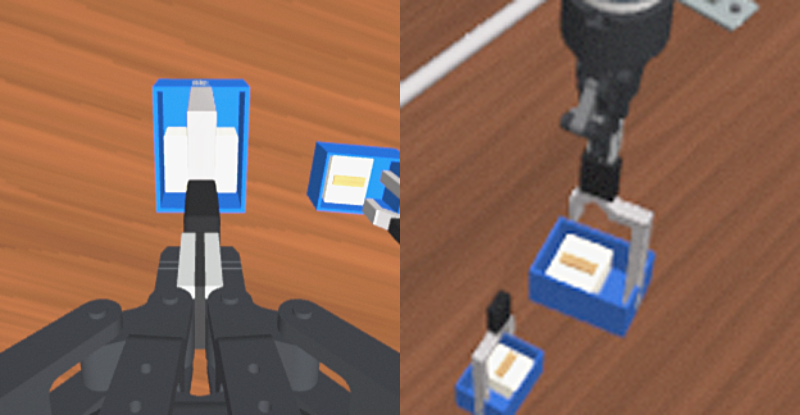

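```bash
python3 - <<'E'
from h import *
c=cam("wrist");o=ctrl.get_obs();print(o["clock"],o["tcp_pos"],o["opening"])
w=ctrl.capture("wrist");s=ctrl.capture("side");t=ctrl.capture("top")
bb=blobs(hsv(w,*BLU),(180,80,310,260),300)[0][2]
pts=np.argwhere(bb)[:,::-1];q=np.array([plane(c,p,45)[:2] for p in pts],np.float32);print("rim",cv2.minAreaRect(q))
K,R,tt=c
for p in((459.4,-13.5,153.9),(473.5,-8.4,185),(445,-17.3,185),(445,-17.3,149)):
    l=[]
    for cc in (c,cam("side")):
        K,R,tt=cc;v=K@(R@np.array(p)+tt);l.append(v[:2]/v[2])
    print(p,l)
a=cv2.resize(w[170:270,200:310],(440,400),interpolation=cv2.INTER_NEAREST);b=cv2.resize(s[190:255,255:314],(360,400),interpolation=cv2.INTER_NEAREST)
cv2.imwrite("pics/g2.png",np.hstack([a,b])[...,::-1])
E
```

```text
4.0 [459.4  -13.5  153.96] 0.00048498930359151387
rim ((464.2071533203125, -32.281673431396484), (94.86775207519531, 25.94515037536621), 15.446537017822266)
(459.4, -13.5, 153.9) [array([255.54, 229.36]), array([287.91, 210.34])]
(473.5, -8.4, 185) [array([256.76, 283.17]), array([282.5 , 199.69])]
(445, -17.3, 185) [array([256.93, 228.46]), array([294.65, 204.02])]
(445, -17.3, 149) [array([256.75, 202.03]), array([293.58, 214.01])]
```

View pics/g2.png

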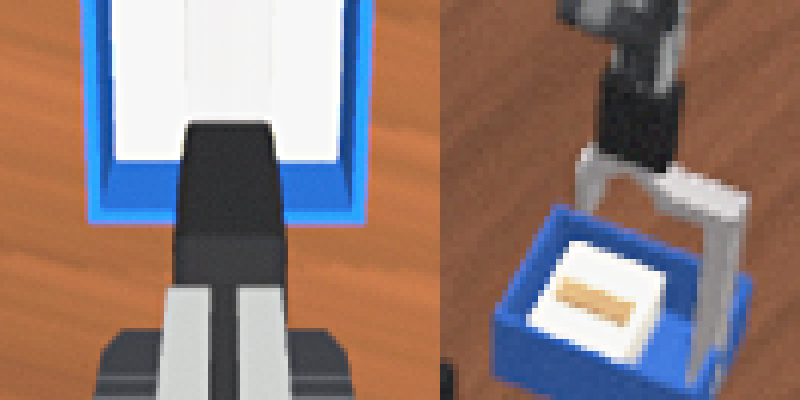

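The fin is exactly where I measured it, but the fingertips show about 30 mm higher than the stated TCP, just above the fin's top. I'll open, check the tips in the picture, then go deeper. That is safe either way, because the open fingers straddle the hook.

Emit:
{"fn": "drive_tool", "kwargs": {
  "steps": [
    {"slide":[0,0,0],"turn":[0,0,0],"jaw":0.0854},
    {"slide":[0,0,0],"turn":[0,0,0],"jaw":0.0854},
    {"slide":[0,0,0],"turn":[0,0,0],"jaw":0.0854},
    {"slide":[0,0,0],"turn":[0,0,0],"jaw":0.0854},
    {"slide":[0,0,0],"turn":[0,0,0],"jaw":0.0854},
    {"slide":[0,0,0.01],"turn":[0,0,0],"jaw":0.05},
    {"slide":[0,0,0.02],"turn":[0,0,0],"jaw":0.04},
    {"slide":[0,0,0.027],"turn":[0,0,0],"jaw":0.04}
  ]
}}

```text
clock: 4.95
tcp_pos: [458.7, -13.3, 125.5]
orientation: [[-0.954, -0.3, -0.002], [-0.3, 0.954, 0.0], [0.002, 0.001, -1.0]]
wrist_force: [0.1, 0.3, -0.2]
opening: 0.471
gripper_force: 0.0
```

```bash
python3 - <<'E'
from h import *
o=ctrl.get_obs();print(o["clock"],o["tcp_pos"],o["opening"],o["wrist_force"])
w=ctrl.capture("wrist");s=ctrl.capture("side")
a=cv2.resize(w[140:290,180:330],(400,400),interpolation=cv2.INTER_NEAREST);b=cv2.resize(s[180:255,250:325],(400,400),interpolation=cv2.INTER_NEAREST)
cv2.imwrite("pics/g3.png",np.hstack([a,b])[...,::-1])
E
```

```text
4.95 [458.67 -13.33 125.55] 0.4711913219066403 [ 0.06  0.31 -0.16]
```

View pics/g3.png

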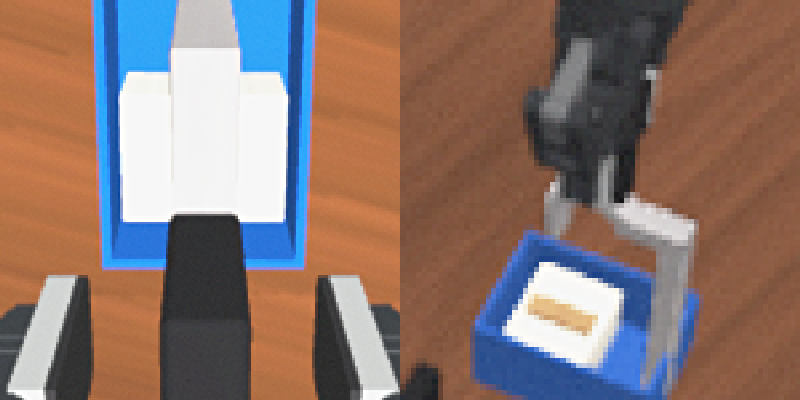

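The wrist crop shows the fingers straddling the fin. I'll close now.

Emit:
{"fn": "drive_tool", "kwargs": {
  "steps": [
    {"slide":[0,0,0],"turn":[0,0,0],"jaw":0.0},
    {"slide":[0,0,0],"turn":[0,0,0],"jaw":0.0},
    {"slide":[0,0,0],"turn":[0,0,0],"jaw":0.0},
    {"slide":[0,0,0],"turn":[0,0,0],"jaw":0.0},
    {"slide":[0,0,0],"turn":[0,0,0],"jaw":0.0},
    {"slide":[0,0,0],"turn":[0,0,0],"jaw":0.0}
  ],
  "squeeze": 60
}}

```text
clock: 5.65
tcp_pos: [459.6, -13.5, 127.2]
orientation: [[-0.954, -0.3, 0.001], [-0.3, 0.954, -0.0], [-0.0, -0.0, -1.0]]
wrist_force: [0.3, 1.1, 0.3]
opening: 0.151
gripper_force: 59.6
```

Emit:
{"fn": "drive_tool", "kwargs": {
  "steps": [
    {"slide":[0,0,-0.02],"turn":[0,0,0],"jaw":0.0},
    {"slide":[0,0,-0.055],"turn":[0,0,0],"jaw":0.0},
    {"slide":[0,0,-0.09],"turn":[0,0,0],"jaw":0.0},
    {"slide":[0,-0.01,-0.1235],"turn":[0,0,0.05],"jaw":0.0},
    {"slide":[-0.006,-0.04,-0.1235],"turn":[0,0,0.12],"jaw":0.0},
    {"slide":[-0.012,-0.075,-0.1235],"turn":[0,0,0.2],"jaw":0.0},
    {"slide":[-0.02,-0.11,-0.1235],"turn":[0,0,0.27],"jaw":0.0},
    {"slide":[-0.03,-0.148,-0.1235],"turn":[0,0,0.298],"jaw":0.0}
  ]
}}

```text
clock: 6.45
tcp_pos: [532.3, -146.5, 250.1]
orientation: [[-1.0, -0.004, -0.001], [-0.004, 1.0, 0.001], [0.001, 0.001, -1.0]]
wrist_force: [1.3, 0.6, -1.9]
opening: 0.154
gripper_force: 59.2
```

Emit:
{"fn": "drive_tool", "kwargs": {
  "steps": [
    {"slide":[0,0,0],"turn":[0,0,0],"jaw":0.0},
    {"slide":[0,0,0],"turn":[0,0,0],"jaw":0.0},
    {"slide":[0,0,0],"turn":[0,0,0],"jaw":0.0},
    {"slide":[0,0,0],"turn":[0,0,0],"jaw":0.0}
  ]
}}

```text
clock: 6.85
tcp_pos: [531.9, -144.7, 250.5]
orientation: [[-1.0, -0.007, -0.0], [-0.007, 1.0, 0.0], [0.0, 0.0, -1.0]]
wrist_force: [-0.7, 0.2, -2.2]
opening: 0.148
gripper_force: 59.4
```

```bash
python3 - <<'E'
from h import *
o=ctrl.get_obs();print(o["clock"],o["tcp_pos"],o["orientation"],o["opening"],o["wrist_force"])
c=cam("wrist");w=ctrl.capture("wrist");s=ctrl.capture("side");t=ctrl.capture("top")
for n,im,cc in(("w",w,c),("s",s,cam("side")),("t",t,cam("top"))):
    for a,m,k in blobs(hsv(im,*YEL),(0,0,512,384),30)[:3]: print(n,"yel",a,m,plane(cc,m,200))
    print(n,"bin",[(a,m,plane(cc,m,150)) for a,m,k in blobs(hsv(im,*BLU),(0,0,512,384),80)[:4]])
cv2.imwrite("pics/w3.png",w[...,::-1]);cv2.imwrite("pics/t3.png",t[...,::-1])
a=cv2.resize(s[100:250,200:400],(533,400),interpolation=cv2.INTER_CUBIC)
cv2.imwrite("pics/st.png",np.hstack([a,cv2.resize(w,(260,195)).repeat(1,0) if 0 else cv2.copyMakeBorder(cv2.resize(w,(266,200)),100,100,0,0,0)])[...,::-1])
E
```

```text
6.85 [ 531.86 -144.69  250.55] [[-1.   -0.01 -0.  ]
 [-0.01  1.    0.  ]
 [ 0.    0.   -1.  ]] 0.14788390789907643 [-0.73  0.23 -2.25]
w yel 34 [468.15  85.88] [453.19  -8.52 200.  ]
w bin [(np.int32(2089), array([283.62, 171.47]), array([ 524.23, -120.79,  150.  ])), (np.int32(2061), array([228.01, 171.34]), array([ 524.47, -168.16,  150.  ])), (np.int32(1626), array([474.06,  83.27]), array([451.7 ,  26.03, 150.  ]))]
s yel 85 [278.16 140.  ] [ 606.33 -144.71  200.  ]
s bin [(np.int32(690), array([296.98, 170.97]), array([ 528.52, -131.76,  150.  ])), (np.int32(194), array([257.62, 280.16]), array([387.96, 166.13, 150.  ])), (np.int32(132), array([196.82, 199.59]), array([642.76, 107.49, 150.  ]))]
t yel 105 [332.18 169.18] [ 608.31 -144.07  200.  ]
t bin [(np.int32(1441), array([494.74, 355.84]), array([ 184.44, -502.89,  150.  ])), (np.int32(94), array([210.06, 171.64]), array([616.12, 140.35, 150.  ]))]
```

View pics/st.png

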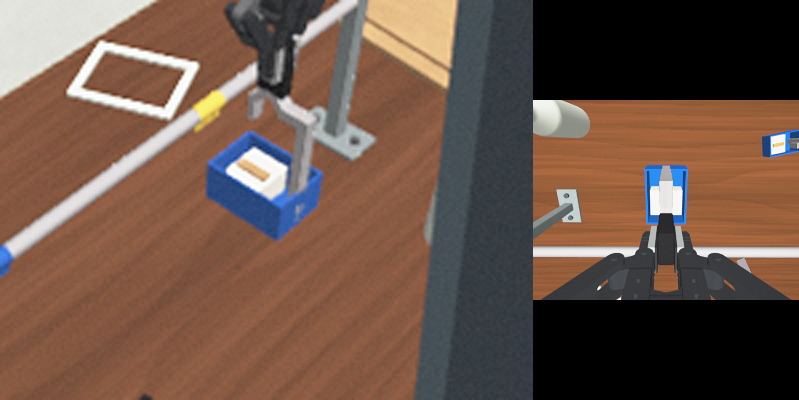

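The side view shows the bin held level just short of the yellow mark, with its rim below the bar and its tip above. I'll go in over the bar, then down.

Emit:
{"fn": "drive_tool", "kwargs": {
  "steps": [
    {"slide":[-0.02,0,0],"turn":[0,0,0],"jaw":0.0},
    {"slide":[-0.04,0,0],"turn":[0,0,0],"jaw":0.0},
    {"slide":[-0.06,0,0],"turn":[0,0,0],"jaw":0.0},
    {"slide":[-0.075,0,0],"turn":[0,0,0],"jaw":0.0},
    {"slide":[-0.075,0,0],"turn":[0,0,0],"jaw":0.0},
    {"slide":[-0.075,0,0.01],"turn":[0,0,0],"jaw":0.0},
    {"slide":[-0.075,0,0.02],"turn":[0,0,0],"jaw":0.0},
    {"slide":[-0.075,0,0.03],"turn":[0,0,0],"jaw":0.0}
  ]
}}

```text
clock: 7.8
tcp_pos: [606.3, -145.0, 219.4]
orientation: [[-1.0, -0.006, -0.001], [-0.006, 1.0, 0.0], [0.001, 0.0, -1.0]]
wrist_force: [0.3, 0.6, -3.0]
opening: 0.149
gripper_force: 59.4
```

Emit:
{"fn": "drive_tool", "kwargs": {
  "steps": [
    {"slide":[0,0,0.006],"turn":[0,0,0],"jaw":0.0},
    {"slide":[0,0,0.012],"turn":[0,0,0],"jaw":0.0},
    {"slide":[0,0,0.015],"turn":[0,0,0],"jaw":0.0},
    {"slide":[0,0,0.015],"turn":[0,0,0],"jaw":0.0},
    {"slide":[0,0,0.015],"turn":[0,0,0],"jaw":0.0}
  ]
}}

```text
clock: 8.3
tcp_pos: [607.6, -145.4, 205.8]
orientation: [[-1.0, -0.006, 0.001], [-0.006, 1.0, -0.0], [-0.001, -0.0, -1.0]]
wrist_force: [0.1, 0.3, -2.3]
opening: 0.146
gripper_force: 59.3
```

Not in contact yet; lowering in small steps.

Emit:
{"fn": "drive_tool", "kwargs": {
  "steps": [
    {"slide":[0,0,0.002],"turn":[0,0,0],"jaw":0.0},
    {"slide":[0,0,0.003],"turn":[0,0,0],"jaw":0.0},
    {"slide":[0,0,0.003],"turn":[0,0,0],"jaw":0.0}
  ]
}}

```text
clock: 8.6
tcp_pos: [607.4, -145.2, 202.4]
orientation: [[-1.0, -0.006, -0.0], [-0.006, 1.0, 0.0], [0.0, 0.0, -1.0]]
wrist_force: [0.6, -0.2, -3.5]
opening: 0.151
gripper_force: 59.3
```

Emit:
{"fn": "drive_tool", "kwargs": {
  "steps": [
    {"slide":[0,0,0.001],"turn":[0,0,0],"jaw":0.0},
    {"slide":[0,0,0.001],"turn":[0,0,0],"jaw":0.0},
    {"slide":[0,0,0.001],"turn":[0,0,0],"jaw":0.0}
  ]
}}

```text
clock: 8.9
tcp_pos: [607.5, -145.3, 202.1]
orientation: [[-1.0, -0.006, 0.001], [-0.006, 1.0, -0.0], [-0.001, -0.0, -1.0]]
wrist_force: [-1.1, 0.8, 1.1]
opening: 0.151
gripper_force: 60.0
```

Contact: the bin's weight is now on the bar. Next I'll slide it along the bar.

Emit:
{"fn": "drive_tool", "kwargs": {
  "steps": [
    {"slide":[0,0.015,0],"turn":[0,0,0],"jaw":0.0},
    {"slide":[0,0.04,0],"turn":[0,0,0],"jaw":0.0},
    {"slide":[0,0.065,0],"turn":[0,0,0],"jaw":0.0},
    {"slide":[0,0.09,0],"turn":[0,0,0],"jaw":0.0},
    {"slide":[0,0.115,0],"turn":[0,0,0],"jaw":0.0},
    {"slide":[0,0.13,0],"turn":[0,0,0],"jaw":0.0},
    {"slide":[0,0.14,0],"turn":[0,0,0],"jaw":0.0},
    {"slide":[0,0.14,0],"turn":[0,0,0],"jaw":0.0}
  ]
}}

```text
clock: 9.7
tcp_pos: [606.9, -3.6, 202.1]
orientation: [[-1.0, -0.008, 0.001], [-0.008, 1.0, 0.001], [-0.001, 0.001, -1.0]]
wrist_force: [0.8, 3.9, 3.5]
opening: 0.15
gripper_force: 60.3
```

Emit:
{"fn": "drive_tool", "kwargs": {
  "steps": [
    {"slide":[0,0.015,0],"turn":[0,0,0],"jaw":0.0},
    {"slide":[0,0.04,0],"turn":[0,0,0],"jaw":0.0},
    {"slide":[0,0.065,0],"turn":[0,0,0],"jaw":0.0},
    {"slide":[0,0.09,0],"turn":[0,0,0],"jaw":0.0},
    {"slide":[0,0.11,0],"turn":[0,0,0],"jaw":0.0},
    {"slide":[0,0.11,0],"turn":[0,0,0],"jaw":0.0}
  ]
}}

```text
clock: 10.3
tcp_pos: [606.4, 107.0, 202.0]
orientation: [[-1.0, -0.008, 0.002], [-0.008, 1.0, 0.003], [-0.002, 0.003, -1.0]]
wrist_force: [1.7, 5.9, 3.7]
opening: 0.148
gripper_force: 60.3
```

```bash
python3 - <<'E'
from h import *
o=ctrl.get_obs();print(o["clock"],o["tcp_pos"],o["wrist_force"])
c=cam("wrist");w=ctrl.capture("wrist");s=ctrl.capture("side");t=ctrl.capture("top")
for n,im,cc in(("s",s,cam("side")),("t",t,cam("top"))):
    for a,m,k in blobs(hsv(im,*BLU),(150,140,300,300),30)[:4]: print(n,a,m,plane(cc,m,200))
a=cv2.resize(s[130:290,130:290],(400,400),interpolation=cv2.INTER_CUBIC)
cv2.imwrite("pics/b1.png",np.hstack([a,cv2.copyMakeBorder(cv2.resize(w,(400,300)),50,50,0,0,0)])[...,::-1])
E
```

```text
10.3 [606.42 107.03 202.03] [1.67 5.91 3.67]
s 813 [206.34 219.97] [547.02 156.03 200.  ]
s 193 [257.72 280.  ] [368.88 186.05 200.  ]
s 65 [241.77 281.62] [388.52 209.02 200.  ]
t 103 [214.65 188.12] [569.15 123.12 200.  ]
```

View pics/b1.png

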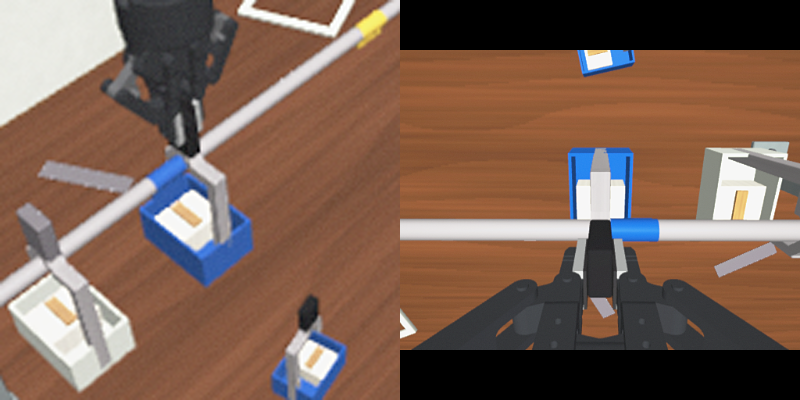

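The side view shows the bin hooked on the bar, just short of the blue sleeve. The wrist view shows the sleeve's far end at about x=331 in the original picture. About 25 mm remain.

Emit:
{"fn": "drive_tool", "kwargs": {
  "steps": [
    {"slide":[0,0.01,0],"turn":[0,0,0],"jaw":0.0},
    {"slide":[0,0.02,0],"turn":[0,0,0],"jaw":0.0},
    {"slide":[0,0.025,0],"turn":[0,0,0],"jaw":0.0},
    {"slide":[0,0.025,0],"turn":[0,0,0],"jaw":0.0},
    {"slide":[0,0.025,0],"turn":[0,0,0],"jaw":0.0}
  ]
}}

```text
clock: 10.95
tcp_pos: [606.4, 127.9, 202.0]
orientation: [[-1.0, -0.005, 0.001], [-0.005, 1.0, -0.002], [-0.001, -0.002, -1.0]]
wrist_force: [0.8, -4.7, 4.9]
opening: 0.148
gripper_force: 60.5
```

```bash
python3 - <<'E'
from h import *
o=ctrl.get_obs();print(o["clock"],o["tcp_pos"],o["wrist_force"])
c=cam("wrist");w=ctrl.capture("wrist")
m=hsv(w,*BLU);K,R,t=c
v=K@(R@np.array([606,133,200.])+t);r=int(v[1]/v[2]);print("row",r)
for q in(r-3,r,r+3):
    xs=np.nonzero(m[q])[0];xs=xs[(xs>150)&(xs<400)];print(q,xs.min(),xs.max(),plane(c,(xs.min()-.5,q),208)[1],plane(c,(xs.max()+.5,q),208)[1])
k=hsv(w,(0,0,0),(180,255,75));ys=r-25
for q in(r-14,r,r+14):
    xs=np.nonzero(k[q,200:310])[0]+200;print("fin",q,xs.min() if len(xs) else 0,xs.max() if len(xs) else 0)
E
```

```text
10.95 [606.37 127.88 202.  ] [ 0.8  -4.69  4.94]
row 227
224 230 293 113.65089506902177 148.85507520551351
227 230 293 113.61523359836491 148.9293256685849
230 230 293 113.57934865579587 149.00404112739702
fin 213 0 0
fin 227 243 268
fin 241 241 270
```

Emit:
{"fn": "drive_tool", "kwargs": {
  "steps": [
    {"slide":[0,0.002,-0.0005],"turn":[0,0,0],"jaw":0.0},
    {"slide":[0,0.004,-0.001],"turn":[0,0,0],"jaw":0.0},
    {"slide":[0,0.004,-0.001],"turn":[0,0,0],"jaw":0.0},
    {"slide":[0,0.004,-0.001],"turn":[0,0,0],"jaw":0.0}
  ]
}}

```text
clock: 11.4
tcp_pos: [606.0, 133.5, 202.2]
orientation: [[-1.0, -0.006, 0.0], [-0.006, 1.0, -0.0], [-0.0, -0.0, -1.0]]
wrist_force: [3.3, -2.9, -0.3]
opening: 0.153
gripper_force: 59.7
```

Emit:
{"fn": "drive_tool", "kwargs": {
  "steps": [
    {"slide":[0,0,0],"turn":[0,0,0],"jaw":0.02},
    {"slide":[0,0,0],"turn":[0,0,0],"jaw":0.03},
    {"slide":[0,0,0],"turn":[0,0,0],"jaw":0.04},
    {"slide":[0,0,0],"turn":[0,0,0],"jaw":0.04},
    {"slide":[0,0,0],"turn":[0,0,0],"jaw":0.04},
    {"slide":[0,0,-0.01],"turn":[0,0,0],"jaw":0.04},
    {"slide":[0,0,-0.025],"turn":[0,0,0],"jaw":0.04},
    {"slide":[0,0,-0.05],"turn":[0,0,0],"jaw":0.04}
  ]
}}

```text
clock: 12.2
tcp_pos: [604.8, 133.7, 252.2]
orientation: [[-1.0, -0.006, -0.003], [-0.006, 1.0, -0.0], [0.003, -0.0, -1.0]]
wrist_force: [-0.1, -1.0, -0.5]
opening: 0.468
gripper_force: 0.0
```

Emit:
{"fn": "drive_tool", "kwargs": {
  "steps": [
    {"slide":[0,0,-0.04],"turn":[0,0,0],"jaw":0.04},
    {"slide":[0,0,-0.08],"turn":[0,0,0],"jaw":0.04},
    {"slide":[0,0,-0.1],"turn":[0,0,0],"jaw":0.04},
    {"slide":[0,0,-0.1],"turn":[0,0,0],"jaw":0.04},
    {"slide":[0,0,-0.1],"turn":[0,0,0],"jaw":0.04},
    {"slide":[0,0,-0.1],"turn":[0,0,0],"jaw":0.04},
    {"slide":[0,0,-0.1],"turn":[0,0,0],"jaw":0.04},
    {"slide":[0,0,-0.1],"turn":[0,0,0],"jaw":0.04}
  ]
}}

```text
clock: 13.0
tcp_pos: [605.3, 133.7, 351.2]
orientation: [[-1.0, -0.006, -0.002], [-0.006, 1.0, -0.0], [0.002, -0.0, -1.0]]
wrist_force: [-0.3, -0.5, 0.2]
opening: 0.469
gripper_force: 0.0
```

```bash
python3 - <<'E'
from h import *
o=ctrl.get_obs();print(o["clock"],o["tcp_pos"],o["wrist_force"],o["opening"])
s0=ctrl.capture("side")
c=cam("wrist");w=ctrl.capture("wrist");s=ctrl.capture("side")
print("motion",np.abs(s.astype(int)-s0).max(2)[170:250,160:260].mean())
m=hsv(w,*BLU);K,R,t=c
v=K@(R@np.array([606,133,200.])+t);r=int(v[1]/v[2])
xs=np.nonzero(m[r])[0];print("sleeve row",r,xs.min(),xs.max(),plane(c,(xs.min()-.5,r),208)[1],plane(c,(xs.max()+.5,r),208)[1])
k=blobs(hsv(w,(0,0,0),(180,255,75)),(200,r-60,310,r+90),60)
for a,mm,_ in k[:3]:print("blk",a,mm,plane(c,mm,245))
cv2.imwrite("pics/end.png",np.hstack([cv2.resize(s[130:290,130:290],(400,400),interpolation=cv2.INTER_CUBIC),cv2.copyMakeBorder(cv2.resize(w,(400,300)),50,50,0,0,0)])[...,::-1])
E
```

```text
13.0 [605.27 133.71 351.23] [-0.34 -0.52  0.24] 0.46881500335627435
motion 3.20775
sleeve row 166 236 271 113.98988677965428 149.25990770560787
blk 655 [255.38 179.6 ] [606.73 133.55 245.  ]
blk 75 [209.89 250.28] [676.39  91.08 245.  ]
blk 75 [301.11 250.23] [675.74 177.07 245.  ]
```

View pics/end.png

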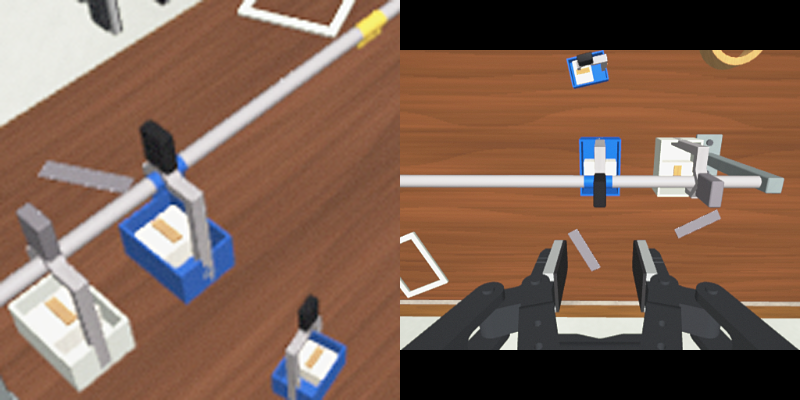

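The bin hangs upright, with its hook about 2 mm from the blue sleeve's middle. I'll let any swing die out, then hand in.

Emit:
{"fn": "drive_tool", "kwargs": {
  "steps": [
    {"slide":[0,0,0],"turn":[0,0,0],"jaw":0.04},
    {"slide":[0,0,0],"turn":[0,0,0],"jaw":0.04},
    {"slide":[0,0,0],"turn":[0,0,0],"jaw":0.04},
    {"slide":[0,0,0],"turn":[0,0,0],"jaw":0.04},
    {"slide":[0,0,0],"turn":[0,0,0],"jaw":0.04},
    {"slide":[0,0,0],"turn":[0,0,0],"jaw":0.04},
    {"slide":[0,0,0],"turn":[0,0,0],"jaw":0.04},
    {"slide":[0,0,0],"turn":[0,0,0],"jaw":0.04}
  ]
}}

```text
clock: 13.95
tcp_pos: [605.7, 133.7, 352.5]
orientation: [[-1.0, -0.006, -0.0], [-0.006, 1.0, -0.0], [0.0, -0.0, -1.0]]
wrist_force: [-0.7, 0.1, -0.1]
opening: 0.467
gripper_force: 0.0
```

Emit:
{"fn": "drive_tool", "kwargs": {
  "steps": [
    {"slide":[0,0,0],"turn":[0,0,0],"jaw":0.04},
    {"slide":[0,0,0],"turn":[0,0,0],"jaw":0.04},
    {"slide":[0,0,0],"turn":[0,0,0],"jaw":0.04},
    {"slide":[0,0,0],"turn":[0,0,0],"jaw":0.04},
    {"slide":[0,0,0],"turn":[0,0,0],"jaw":0.04},
    {"slide":[0,0,0],"turn":[0,0,0],"jaw":0.04},
    {"slide":[0,0,0],"turn":[0,0,0],"jaw":0.04},
    {"slide":[0,0,0],"turn":[0,0,0],"jaw":0.04}
  ]
}}

```text
clock: 14.75
tcp_pos: [605.7, 133.7, 352.5]
orientation: [[-1.0, -0.006, 0.0], [-0.006, 1.0, -0.0], [-0.0, -0.0, -1.0]]
wrist_force: [-0.6, -0.8, -0.3]
opening: 0.468
gripper_force: 0.0
```

```bash
python3 - <<'E'
from h import *
f=lambda:blobs(hsv(ctrl.capture("side"),*BLU),(170,200,240,260),80)[0][1]
print([f() for _ in range(6)])
print(ctrl.job_done())
E
```

```text
[array([199.66, 229.19]), array([199.68, 229.15]), array([199.68, 229.13]), array([199.66, 229.07]), array([199.63, 229.14]), array([199.64, 229.12])]
the job is handed in; nothing more can be done
None
```

The blue bin was hooked on at the yellow mark and slid along the rail, and it now hangs at rest about 2 mm from the blue mark's middle; the job was handed in at about 15 s, and no verdict came back.

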